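# Clamp the cheese stick in the slicing cradle

### The job

Make the cheese-topped bread stick ready for slicing: lay it lengthwise in the pocket of the wooden slicing cradle, bring the sliding half of the cradle up against the fixed half, and turn the steel cam lever its full quarter turn to the stop so that it hooks the pin and draws the two halves tight together. If the lever has been left part-way round, swing it back open first so that the pin can get in. Leave the other breads and things on the counter where they are.

Things in the scene. Friction and masses are not known exactly. Their poses are not given: they have to be found in the camera images.
- cradle: Wooden slicing cradle, fixed, board 12 mm thick. Origin: on the counter, under the pocket's middle, on the parting plane. +x: from sliding half to fixed half; y along the pocket, lock at the +y end; z up. Each half: slatted cheek (inner face 35 mm from the parting plane, 12 mm thick) and two end walls (inner faces at y = -89 and 89 mm, 12 mm thick). Walls rise to z = 48 mm.
- pocket (a point): Top of the base board (12 mm above the counter) at the cradle's origin in x and y, axes as the cradle's: centre of the closed pocket's floor. Closed, the pocket is 70 mm wide (x) and 178 mm long (y); opened by d it is 70 + d wide, between inner faces at x = 35 mm and x = -35 mm - d. The sliding half pushes the bread along as it closes.
- jaw (a joint): Opening of the sliding half in m: 0 tight, 0.065 fully open, sliding along the cradle's -x; 1.5 N friction, stays where left. The bread with a finger each side goes in from 0.04 up. Two rubber buffers stop a light push about 6 mm short of 0; pressed to 0 they push back with 4 N each, so the halves spring open about 6 mm again unless the cam holds them.
- knob (a point): Centre of the head of the round wooden knob on the sliding half, 65 mm above the counter, at the cradle's x = -64 mm minus the opening, y = 0. Head 24 mm across, 20 mm high, top 74 mm above the counter, on a neck 16 mm across; grip it from above to slide the half either way.
- cam (a joint): Cam lever angle in rad: 0 open (lever 60 degrees clockwise from the cradle's +x), 1.571 locked at its stop (30 degrees anticlockwise from +x), growing anticlockwise from above; stays where left (0.05 N m friction). Below about 0.2 its spiral rim lets the sliding half's pin in; beyond, it blocks a pin outside but hooks one less than 9 mm from closed and draws it tight. Takes 3 to 6 N at the grip.
- lever (a point): Upright round steel grip of the cam lever, 13 mm across, 45 mm from the pivot: this point is 90 mm above the counter, 22 mm below its rounded top (112 mm above the counter). Grip it from above and carry it round the pivot in an arc; it turns between the fingers.
- pivot (a point): Point on the vertical axis of the cam, at the cradle's x = 30 mm, y = 113 mm, given at the same height as lever (90 mm above the counter).
- stick (a point): The cheese-topped bread stick, a long straight golden loaf with pale cheese shreds, 154 mm long, 57 mm wide, 45 mm high, 70 g. The point is its centre, half-way up; its y axis lies along the stick's length, x across, z up. It is one of three breads that may lie in any of three places; it is the longest one.
- grain_roll_a: Bystander: oval roll with oats and seeds, 72 x 117 x 48 mm, origin under its centre; it changes places with the stick and the sesame roll. Leave it.
- sesame_roll: Bystander: plaited roll with sesame, 134 mm along its x, 72 mm wide, 39 mm high, origin under its centre; it changes places with the stick and the oval roll. Leave it.
- honey_jar: Bystander: jar, 71 mm across, 110 mm high, origin under its centre. Leave it.
- sugar_shaker: Bystander: glass shaker, 44 mm across, 90 mm high, origin under its centre. Leave it.
- timer: Bystander: red kitchen timer, 62 x 70 x 70 mm, origin under its centre, standing under the front edge of the display's glass shelf. Leave it. That shelf hangs 390 mm above the counter from x = 0.63 m on, wherever y is below -0.05 m: keep wrist and forearm short of it.
- mug: Bystander: white mug, 92 mm across, 95 mm high, origin under its middle. Leave it.
- marker: Bystander: marker pen lying down, 135 mm along its y, 16 mm thick. Leave it.

How it is judged:
At the end, for the whole second after the job is handed in: The sliding half is closed to within 2 mm, the cam lever stands beyond 1.4 rad (locked), and the cheese stick lies flat on the board (right way up within 0.25 rad) inside the closed pocket, within 20 mm across and 25 mm along of its middle (value of joint jaw below 0.002 m and value of joint cam above 1.4 rad and x of stick in the frame of pocket between -0.02 and 0.02 m and y of stick in the frame of pocket between -0.025 and 0.025 m and z of stick in the frame of pocket below 0.032 m and angle between stick's own z axis and vertical below 0.25 rad); the robot touches nothing.
It fails at once if another thing on the counter is pushed more than 30 mm or knocked over (distance of any of grain_roll_a, sesame_roll, honey_jar, sugar_shaker, timer, mug, marker from where it was at the start of the episode above 0.03 m or angle between any of honey_jar, sugar_shaker, mug, timer's own z axis and vertical above 0.6 rad).
It also fails if it takes over 72 s, if anything falls off the work surface, if the arm or the gripper's body presses on something with over 40 N, if the wrist force passes 120 N, or if a joint passes its speed limit or range.

### The arm

A 7-joint arm with a two-finger parallel gripper is mounted at the origin on a cart in front of the work surface, level with it; the furniture and walls round the work are solid. World frame = base frame: x ahead of the robot, y to its left, z up, the work surface at z = 0. Lengths are in m, angles in rad, forces in N, time in s.
With the tool pointing down it reaches from about 0.425 to 0.95 m from the base axis. Payload 4.7 kg.
Tool frame: the origin (TCP) lies where the fingers leave the gripper's body, on its centre line; the fingertips stand 70 mm ahead of it and the grasp point (between the pads) lies 51 mm ahead of it; z points along the fingers, y is the line along which they close (so a half turn about z gives the same grasp; the last joint's range is limited). The gripper opens to 87 mm and grips with 3 to 60 N. Pads are 19 mm wide; open, the fingers measure 117 mm over their backs; the gripper's body (75 mm by 190 mm) begins 51 mm behind the grasp point.
Start: joints at [1.278, 0.469, -0.049, 1.532, 0.024, 1.141, -0.082], TCP at [0.176, -0.652, 0.292] pointing down, gripper open.
Joint ranges: [-2.59, 2.59], [-0.33, 1.99], [-1.39, 1.29], [0.1, 2.45], [-1.04, 4.18], [0.21, 1.99], [-2.66, 2.66]. Speed limits (rad/s): [2.57, 2.57, 3.14, 3.14, 3.14, 3.14, 3.14].

### API

Orientations are given as a unit quaternion [w, x, y, z].
In Python, from cell import bot, cams, finish_job gives the robot as it stands.
- The arm moves only by the tool step_arm, never from a script. Its argument "increments" is text: rows parted by semicolons, each of 4 numbers parted by spaces: the shift along the tool's x, y, z each as a share of 20 cm, from -1 to 1, then the turn about the tool's z as a share of 45 degrees, from -1 to 1. In form: x y z turn; .... A call has 1 to 10 rows; each row is the pose to reach, as a shift and turn from the pose commanded when the call began, along the tool's axes at that moment; what a row does not reach only later rows make up. A row lasts 1/12 s, in which the tool goes at most 41.7 mm and 7.16 degrees, less where a joint would pass 70% of its speed; a pose out of reach is approached as far as the arm can. A call with a number of a shift or a turn outside -1 to 1 is refused whole. A call with a gripper value outside its range is refused whole. "grip" is the opening, from -1 (shut) to 1 (fully open), so that 0 is half open, set as the call begins (left out, the last holds). The fingers move at their own pace and stop on an object; "newtons" is the grip in N (left out, the last holds). Time passes only in rows, so rows that repeat a pose let the fingers close. It gives the time, the measured TCP pose, the force, the opening and the grip force at its end, in the units of the state.
- bot.get_obs(): the state, without advancing time (a new reading comes with each control period).
- cams.snapshot(name): name is "scene" or "top" or "wrist"; returns a dict with "color" (420x560x3 uint8, red, green, blue), "range_z" (420x560 float32, m along the optical axis (not along the pixel's ray), 0 where there is no reading), "K" (3x3 intrinsics, pixels), "view" (4x4, takes a point from world to camera coordinates); the wrist camera has in their place "T_tool_cam" (4x4, takes a point from camera to tool coordinates, whose origin is the TCP and whose axes are the flange's). Camera axes: x right, y down, z forward; pixel columns grow to the right and rows downward; lengths in m; the calibration is good to about 2 mm. A picture is of the moment at which its call begins: read the wrist's pose just before it.
- finish_job(): hands the job in; it is judged then, once.
The state is a dict: "t": time; "joints": joint angles; "dq": joint speeds; "effort": joint torques, N m; "tcp_pos": TCP position; "eef_rot": TCP orientation; "force": force on the tool from outside, world axes, zero at the start; "ft_torque": the same for the moment, N m; "finger_gap": opening from 0.0 (shut) to 1.0 (fully open); "grip_force": force on a finger pad.
Only numpy, scipy, OpenCV 4.12 (cv2) and the standard library are available. Lean on these libraries where they do the work, as an engineer would, in place of code of your own. Each camera call takes 0.05 s, during which the arm holds its last target. There are 200 camera calls.

## Working session

There is one attempt and no reset: what is moved stays moved. The work goes in short steps, Python scripts to look and compute and a tool call to move; the robot and the scene stay as the last step left them, time stands still between calls to the robot, and variables do not carry over. Pictures are saved under pics/ and viewed, at most 10 in all, crops included, and the job is handed in when it is done.

Besides the shell and the picture viewer there is one more tool, called after "Emit:" in YAML: its name, and indented under it one key for each argument. step_arm: Moves the arm, as the interface text tells. Shift numbers are shares of 20 cm and turn numbers shares of 45 degrees, none past 1 either way. Its arguments: {"type":"object","properties":{"increments":{"type":"string"},"grip":{"type":"number"},"newtons":{"type":"number"}},"required":["increments"]}

```bash
mkdir -p pics
cat > h.py <<'E'
import numpy as np, cv2
from cell import bot, cams, finish_job
from scipy.spatial.transform import Rotation as R
def snap(n):
    o=bot.get_obs(); s=cams.snapshot(n)
    if 'view' in s: s['Twc']=np.linalg.inv(np.array(s['view']))
    else:
        T=np.eye(4); q=o['eef_rot']; T[:3,:3]=R.from_quat([q[1],q[2],q[3],q[0]]).as_matrix(); T[:3,3]=o['tcp_pos']
        s['Twc']=T@np.array(s['T_tool_cam'])
    return s
def cloud(s):
    z=s['range_z']; h,w=z.shape; u,v=np.meshgrid(np.arange(w),np.arange(h)); K=np.array(s['K'])
    p=np.stack([(u-K[0,2])/K[0,0]*z,(v-K[1,2])/K[1,1]*z,z],-1)
    return p@s['Twc'][:3,:3].T+s['Twc'][:3,3]
def ray(s,u,v,h):
    K=np.array(s['K']); d=s['Twc'][:3,:3]@np.array([(u-K[0,2])/K[0,0],(v-K[1,2])/K[1,1],1]); c=s['Twc'][:3,3]
    return c+d*(h-c[2])/d[2]
def save(s,f,box=None,k=1):
    im=s['color'][:,:,::-1]
    if box: im=im[box[1]:box[3],box[0]:box[2]]
    cv2.imwrite('pics/'+f,cv2.resize(im,None,fx=k,fy=k))
E
python3 - <<'E'
from h import *
for n in('scene','top'):
    s=snap(n); save(s,n+'.png'); print(n,s['Twc'].round(3).tolist(),np.array(s['K']).round(1).tolist()); np.savez(n+'.npz',**{k:s[k] for k in('color','range_z','K','Twc')})
print(bot.get_obs())
E
```

```text
scene [[0.635, -0.41, 0.654, -0.461], [-0.772, -0.349, 0.531, -0.995], [0.011, -0.843, -0.539, 0.854], [0.0, 0.0, 0.0, 1.0]] [[490.9, 0.0, 277.2], [0.0, 490.9, 210.8], [0.0, 0.0, 1.0]]
top [[0.026, -0.996, 0.086, 0.362], [-1.0, -0.027, -0.0, -0.217], [0.003, -0.086, -0.996, 1.477], [0.0, 0.0, 0.0, 1.0]] [[543.2, 0.0, 275.7], [0.0, 543.2, 210.1], [0.0, 0.0, 1.0]]
{'t': 0.1, 'joints': array([ 1.27809624,  0.46937712, -0.04858634,  1.53357585,  0.02411257,
        1.14100963, -0.08230017]), 'dq': array([ 0.0001562 , -0.00239331,  0.0004325 , -0.00302905, -0.00017938,
       -0.00091087, -0.00119347]), 'effort': array([ 3.46981487e-04, -5.09171212e+01, -8.13517068e-02, -2.36826038e+01,
       -6.14576647e-02,  3.44981253e-02,  7.53366930e-05]), 'tcp_pos': array([ 0.17590673, -0.65124128,  0.29129265]), 'eef_rot': array([-8.78248313e-04,  9.91311660e-01,  1.31530974e-01, -1.55806218e-04]), 'force': array([ 0.13486953, -0.49211901,  0.41504717]), 'ft_torque': array([ 0.03567868,  0.04788534, -0.00390951]), 'grip_force': 0.0, 'finger_gap': 1.0008672011015367}
```

View pics/top.png

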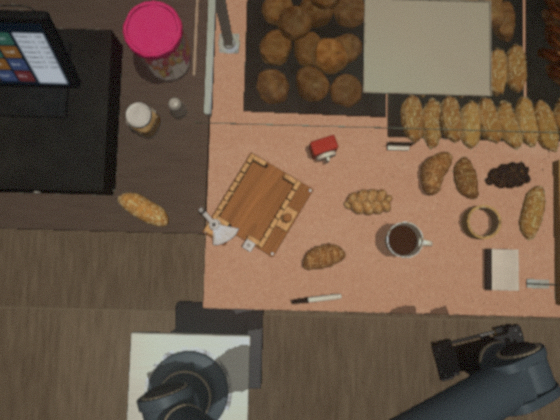

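View pics/scene.png

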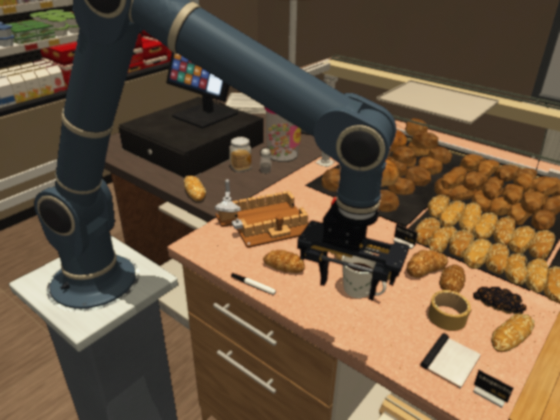

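The long golden stick lies at top pixel (143,208). The cradle is at about (258,205), with its knob near (287,215) and the cam near (220,230). The mug is at (404,240), the timer at (324,148) and the marker at (316,298).

Run:
```python
from h import *
s=dict(np.load('top.npz')); save(s,'crop.png',(100,130,340,310),3.3)
P=cloud(s); 
for n,box in dict(stick=(110,180,175,235)).items():
    x0,y0,x1,y1=box; p=P[y0:y1,x0:x1]; c=s['color'][y0:y1,x0:x1]
    m=((p[...,2]>0.015)&(s['range_z'][y0:y1,x0:x1]>0)).astype(np.uint8)
    q=p[m>0]; rgb=c[m>0]
    r=cv2.minAreaRect(q[:,:2].astype(np.float32)); print(n,r,q[:,2].max(),np.percentile(q[:,2],[5,50,95]),len(q))
    hsv=cv2.cvtColor(c,cv2.COLOR_RGB2HSV); mm=((hsv[...,1]>120)&(hsv[...,2]>100)).astype(np.uint8)
    cs=max(cv2.findContours(mm,cv2.RETR_EXTERNAL,cv2.CHAIN_APPROX_NONE)[0],key=cv2.contourArea)[:,0]+[x0,y0]
    g=np.array([ray(s,u,v,.0225)[:2] for u,v in cs],np.float32); print('colour',cv2.minAreaRect(g))
for u,v in [(60,250),(240,280),(150,225),(258,205),(287,213)]: print((u,v),P[v,u].round(3))
```

```text
stick ((0.49001607298851013, 0.1535288393497467), (0.1867840737104416, 0.057788968086242676), 62.18361282348633) 0.05452199865953555 [0.02229227 0.03617211 0.04553697] 1052
colour ((0.4822794497013092, 0.1358318328857422), (0.14349868893623352, 0.05534767732024193), 63.34510040283203)
(60, 250) [ 0.368  0.703 -0.863]
(240, 280) [ 0.299 -0.127  0.001]
(150, 225) [ 0.441  0.123 -0.002]
(258, 205) [ 0.501 -0.17   0.017]
(287, 213) [ 0.481 -0.248  0.027]
```

View pics/crop.png

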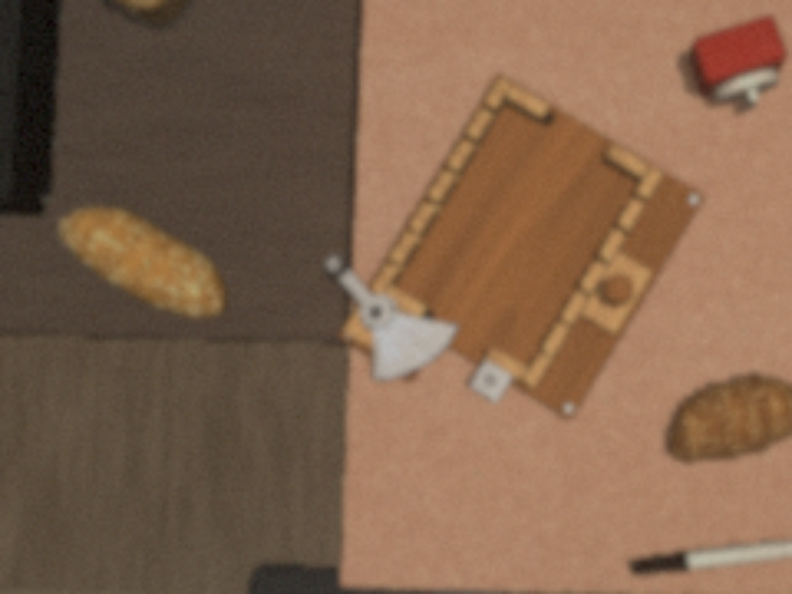

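The stick has its ends at about crop (65,225) and (220,305). The lever grip is at (333,262) and the pivot at (376,312), so the lever is part-way round. The knob is at (615,290) and the jaw looks wide open. Next I compute coarse poses.

```bash
cat >> h.py <<'E'
def go(x,y,z,yaw=None):
    """TCP target -> shares; yaw = world deg of tool y axis (mod 180 chosen by caller)"""
    o=bot.get_obs(); q=o['eef_rot']; M=R.from_quat([q[1],q[2],q[3],q[0]]).as_matrix()
    d=M.T@(np.array([x,y,z])-o['tcp_pos']); cy=np.degrees(np.arctan2(M[1,1],M[0,1]))
    t=0 if yaw is None else -((yaw-cy+180)%360-180)
    print('tcp',o['tcp_pos'].round(4),'yaw_y %.1f'%cy,'t %.2f'%o['t'],'| shares',(d/.2).round(3),'turn %.3f'%(t/45),'F',o['force'].round(1),'gap %.3f'%o['finger_gap'],'j',o['joints'].round(2))
E
python3 - <<'E'
from h import *
s=dict(np.load('top.npz')); P=cloud(s)
f=lambda u,v:(u/3.3+100-.35,v/3.3+130-.35)
for n,(u,v),h in [('knob',(615,290),.074),('grip',(333,262),.112),('pivot',(376,312),.07),('scr1',(693,200),.012),('scr2',(569,409),.012),('corner',(500,75),.048),('pin',(490,380),.05)]:
    a=f(u,v); w=P[int(a[1])-2:int(a[1])+4,int(a[0])-2:int(a[0])+4,2]; print(n,ray(s,*a,h).round(4),'depth z',w.max().round(3),np.median(w).round(3))
a,b=ray(s,*f(693,200),.012),ray(s,*f(569,409),.012); d=b-a; print('ydir',np.degrees(np.arctan2(d[1],d[0])),np.linalg.norm(d))
e1,e2=ray(s,*f(65,225),.0225),ray(s,*f(222,305),.0225); d=e1-e2; print('stick',e1,e2,np.degrees(np.arctan2(d[1],d[0])),np.linalg.norm(d))
print(np.array(snap('wrist')['T_tool_cam']).round(3))
go(.40,-.14,.36,-20)
E
```

```text
knob [ 0.4653 -0.2449  0.074 ] depth z 0.081 0.074
grip [ 0.4783 -0.0282  0.112 ] depth z 0.117 0.106
pivot [ 0.4433 -0.0577  0.07  ] depth z 0.077 0.072
scr1 [ 0.5458 -0.3085  0.012 ] depth z 0.02 0.012
scr2 [ 0.3717 -0.2111  0.012 ] depth z 0.022 0.012
corner [ 0.6388 -0.1483  0.048 ] depth z 0.052 0.005
pin [ 0.3928 -0.1479  0.05  ] depth z 0.064 0.049
ydir 150.78227980288787 0.19948250737457096
stick [0.51027979 0.20370189 0.0225    ] [0.44839434 0.07294129 0.0225    ] 64.67307701825378 0.14466563032423566
[[-0.001 -0.961 -0.276  0.075]
 [ 1.    -0.002  0.001 -0.   ]
 [-0.001 -0.276  0.961 -0.092]
 [ 0.     0.     0.     1.   ]]
tcp [ 0.176  -0.6513  0.2914] yaw_y -74.9 t 0.15 | shares [ 1.748 -2.176 -0.34 ] turn -1.220 F [ 0.   0.7 -0.3] gap 1.002 j [ 1.28  0.47 -0.05  1.53  0.02  1.14 -0.08]
```

Emit:
step_arm:
  increments: "0.7 -0.83 -0.08 -0.55;0.7 -0.83 -0.08 -0.55;0.7 -0.83 -0.08 -0.55;0.7 -0.83 -0.08 -0.55;0.7 -0.83 -0.08 -0.55;0.7 -0.83 -0.08 -0.55"
  grip: 1

```text
t: 0.65
tcp_pos: [0.2717, -0.4485, 0.3087]
eef_rot: [-0.001, 0.939, 0.345, 0.001]
force: [0.9, -0.3, -0.2]
finger_gap: 1.0
grip_force: 0.0
```

Emit:
step_arm:
  increments: "0.98 -0.46 -0.08 -0.55;0.98 -0.46 -0.08 -0.55;0.98 -0.46 -0.08 -0.55;0.98 -0.46 -0.08 -0.55;0.98 -0.46 -0.08 -0.55;0.98 -0.46 -0.08 -0.55"

```text
t: 1.15
tcp_pos: [0.3622, -0.2524, 0.325]
eef_rot: [0.0, 0.843, 0.539, 0.001]
force: [0.2, -0.1, 0.5]
finger_gap: 0.999
grip_force: 0.0
```

Emit:
step_arm:
  increments: "1 0 -0.08 -0.55;1 0 -0.08 -0.55;1 0 -0.08 -0.55;1 0 -0.08 -0.55;1 0 -0.08 -0.55;1 0 -0.08 -0.55;1 0 -0.08 -0.55"

```text
t: 1.73
tcp_pos: [0.4457, -0.0763, 0.3404]
eef_rot: [0.0, 0.709, 0.705, 0.0]
force: [-0.3, -0.4, -0.2]
finger_gap: 1.003
grip_force: 0.0
```

Run:
```python
from h import *
s=snap('wrist'); save(s,'w1.png'); np.savez('w1.npz',**{k:s[k] for k in('color','range_z','K','Twc')})
print(s['Twc'].round(3).tolist(),s['K']); go(.478,-.028,.25,0)
```

```text
[[1.0, -0.008, -0.002, 0.446], [-0.008, -0.961, -0.276, -0.001], [0.0, 0.276, -0.961, 0.433], [0.0, 0.0, 0.0, 1.0]] [[299.0519088    0.         281.44934391]
 [  0.         299.0519088  207.6268175 ]
 [  0.           0.           1.        ]]
tcp [ 0.445  -0.0781  0.34  ] yaw_y -0.6 t 1.78 | shares [0.252 0.162 0.45 ] turn -0.013 F [-0.4 -1.1  0.4] gap 0.998 j [ 0.7   0.1  -0.65  1.94  0.07  1.12  0.01]
```

View pics/w1.png

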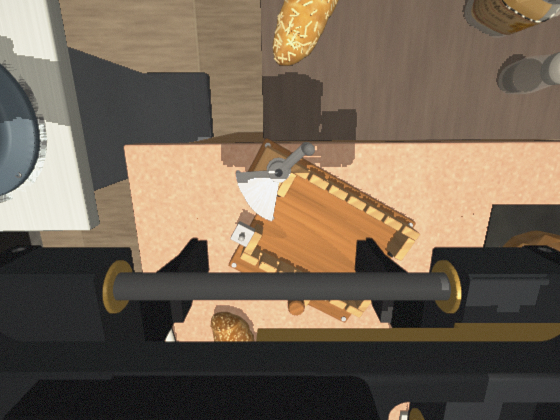

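The wrist view shows the grip at (308,149), the pivot at (278,172), the knob at (297,306), the stick at the top at (305,25), and the honey jar and shaker at the upper right. I check these against the top view.

Run:
```python
from h import *
s=dict(np.load('w1.npz')); P=cloud(s)
for n,(u,v),h in [('knob',(297,306),.074),('grip',(308,148),.112),('pivot',(278,172),.078),('pin',(243,236),.05)]:
    w=P[v-2:v+3,u-2:u+3]; print(n,ray(s,u,v,h).round(4),'depth',np.median(w.reshape(-1,3),0).round(4))
m=(P[...,2]>.094)&(P[...,2]<.125)&(abs(P[...,0]-.478)<.04)&(abs(P[...,1]+.028)<.04); print('grip cloud',m.sum(),P[m].mean(0).round(4),P[m].min(0).round(3),P[m].max(0).round(3))
# rim of fixed half / walls: z 0.043-0.053
m=(P[...,2]>.043)&(P[...,2]<.053)&(P[...,0]>.38)&(P[...,0]<.7)&(P[...,1]>-.2)&(P[...,1]<0)
q=P[m][:,:2].astype(np.float32); r=np.radians(60.8)
for a in (58,59,60,61,62):
    r=np.radians(a); X=q@[np.cos(r),np.sin(r)]; h,_=np.histogram(X,bins=np.arange(X.min(),X.max()+.002,.002)); print(a,len(q),X.max().round(4),h.max())
s=snap('top');
```

```text
knob [ 0.4655 -0.2449  0.074 ] depth [ 0.4655 -0.2451  0.0737]
grip [ 0.4737 -0.0275  0.112 ] depth [ 0.4738 -0.0276  0.1115]
pivot [ 0.4414 -0.0583  0.078 ] depth [ 0.4413 -0.059   0.0737]
pin [ 0.3922 -0.1505  0.05  ] depth [ 0.3932 -0.1484  0.0562]
grip cloud 127 [ 0.4742 -0.0288  0.1091] [ 0.469 -0.035  0.095] [ 0.481 -0.023  0.113]
58 2728 0.2097 230
59 2728 0.1989 229
60 2728 0.1881 240
61 2728 0.1801 242
62 2728 0.1731 231
```

Emit:
step_arm:
  increments: "0.25 0.145 0.5 1;0.25 0.145 0.5 1;0.25 0.145 0.5 1;0.25 0.145 0.5 1;0.25 0.145 0.5 1;0.25 0.145 0.5 1;0.25 0.145 0.5 1;0.25 0.145 0.5 1;0.25 0.145 0.5 1"

```text
t: 2.58
tcp_pos: [0.4744, -0.0298, 0.24]
eef_rot: [0.0, 0.926, 0.377, -0.0]
force: [0.2, -0.6, -0.1]
finger_gap: 1.0
grip_force: 0.0
```

Run:
```python
from h import *
s=snap('wrist'); P=cloud(s)
m=(P[...,2]>.098)&(P[...,2]<.125)&(abs(P[...,0]-.474)<.03)&(abs(P[...,1]+.028)<.03); print('grip cloud',m.sum(),P[m].min(0).round(4),P[m].max(0).round(4))
m=(P[...,2]>.06)&(abs(P[...,0]-.458)<.005)&(abs(P[...,1]+.043)<.005); print('arm z',np.median(P[m],0) if m.any() else None)
go(.4745,-.0285,.145,-45)
```

```text
grip cloud 249 [ 0.4692 -0.0349  0.098 ] [ 0.4816 -0.0228  0.1136]
arm z [ 0.45719179 -0.04433091  0.07053301]
tcp [ 0.4744 -0.0295  0.2401] yaw_y -45.6 t 2.63 | shares [ 0.004 -0.003  0.475] turn -0.014 F [ 0.2  0.3 -0.2] gap 0.996 j [ 0.45  0.25 -0.56  2.03  0.17  0.91 -0.99]
```

Emit:
step_arm:
  increments: "0.005 0 0.47 0;0.005 0 0.47 0;0.005 0 0.47 0;0.005 0 0.47 0"

```text
t: 2.97
tcp_pos: [0.4732, -0.0281, 0.1437]
eef_rot: [-0.002, 0.926, 0.378, -0.003]
force: [0.1, -0.7, 0.9]
finger_gap: 1.001
grip_force: 0.0
```

Emit:
step_arm:
  increments: "0 0 0 0;0 0 0 0;0 0 0 0;0 0 0 0;0 0 0 0;0 0 0 0"
  grip: -1
  newtons: 20

```text
t: 3.47
tcp_pos: [0.4757, -0.0276, 0.147]
eef_rot: [0.0, 0.926, 0.378, 0.001]
force: [-1.0, -0.1, -0.7]
finger_gap: 0.635
grip_force: 0.0
```

Run:
```python
from h import *
go(.442,-.058,.145)
for a in (30,20,10,0,-5): 
    r=np.radians(a); go(.442+.045*np.cos(r),-.058+.045*np.sin(r),.145)
```

```text
tcp [ 0.4757 -0.0276  0.147 ] yaw_y -45.6 t 3.47 | shares [-0.227 -0.009  0.01 ] turn 0.000 F [-1.  -0.1 -0.7] gap 0.635 j [ 0.39  0.39 -0.51  2.11  0.29  0.7  -1.11]
tcp [ 0.4757 -0.0276  0.147 ] yaw_y -45.6 t 3.47 | shares [-0.009  0.046  0.01 ] turn 0.000 F [-1.  -0.1 -0.7] gap 0.635 j [ 0.39  0.39 -0.51  2.11  0.29  0.7  -1.11]
tcp [ 0.4757 -0.0276  0.147 ] yaw_y -45.6 t 3.47 | shares [-0.022  0.083  0.01 ] turn 0.000 F [-1.  -0.1 -0.7] gap 0.635 j [ 0.39  0.39 -0.51  2.11  0.29  0.7  -1.11]
tcp [ 0.4757 -0.0276  0.147 ] yaw_y -45.6 t 3.47 | shares [-0.041  0.118  0.01 ] turn 0.000 F [-1.  -0.1 -0.7] gap 0.635 j [ 0.39  0.39 -0.51  2.11  0.29  0.7  -1.11]
tcp [ 0.4757 -0.0276  0.147 ] yaw_y -45.6 t 3.47 | shares [-0.066  0.148  0.01 ] turn 0.000 F [-1.  -0.1 -0.7] gap 0.635 j [ 0.39  0.39 -0.51  2.11  0.29  0.7  -1.11]
tcp [ 0.4757 -0.0276  0.147 ] yaw_y -45.6 t 3.47 | shares [-0.08   0.161  0.01 ] turn 0.000 F [-1.  -0.1 -0.7] gap 0.635 j [ 0.39  0.39 -0.51  2.11  0.29  0.7  -1.11]
```

Emit:
step_arm:
  increments: "0 0 0 0;0 0 0 0;0 0 0 0;0 0 0 0;0 0 0 0;0 0 0 0;0 0 0 0;0 0 0 0;0 0 0 0;0 0 0 0"

```text
t: 4.3
tcp_pos: [0.4756, -0.0276, 0.1462]
eef_rot: [0.0, 0.926, 0.378, 0.0]
force: [0.8, -0.1, -1.0]
finger_gap: 0.145
grip_force: 20.0
```

Emit:
step_arm:
  increments: "-0.003 0.023 0 0.1;-0.009 0.046 0 0.2;-0.015 0.065 0 0.3;-0.022 0.083 0 0.4;-0.031 0.1 0 0.5;-0.041 0.118 0 0.6;-0.053 0.133 0 0.7;-0.066 0.148 0 0.8;-0.07 0.152 0 0.8;-0.07 0.152 0 0.8"

```text
t: 5.13
tcp_pos: [0.4882, -0.0572, 0.1464]
eef_rot: [-0.001, 0.997, 0.073, 0.002]
force: [4.3, 3.7, -4.5]
finger_gap: 0.14
grip_force: 20.0
```

Run:
```python
from h import *
go(.442+.045,-.058,.145)
```

```text
tcp [ 0.4882 -0.0572  0.1464] yaw_y -81.6 t 5.13 | shares [-0.006  0.003  0.007] turn 0.000 F [ 4.3  3.7 -4.5] gap 0.140 j [ 0.32  0.39 -0.35  2.09  0.2   0.69 -1.58]
```

Emit:
step_arm:
  increments: "0 0 0 0;0 0 0 0;0 0 0 0;0 0 0 0;0 0 -0.2 0;0 0 -0.4 0;0 0 -0.6 0;0 0 -0.75 0;0 0 -0.75 0"
  grip: 1

```text
t: 5.88
tcp_pos: [0.4896, -0.0592, 0.3029]
eef_rot: [0.002, 0.997, 0.073, 0.006]
force: [0.5, -0.6, -0.2]
finger_gap: 0.739
grip_force: 0.0
```

Emit:
step_arm:
  increments: "-0.04 -0.72 0 -1;-0.04 -0.72 0 -1;-0.04 -0.72 0 -1;-0.04 -0.72 0 -1;-0.04 -0.72 0 -1;-0.04 -0.72 0 -1;-0.04 -0.72 0 -1;-0.04 -0.72 0 -1"

```text
t: 6.55
tcp_pos: [0.4573, 0.082, 0.2957]
eef_rot: [-0.0, 0.893, 0.449, -0.001]
force: [0.2, -0.1, -0.0]
finger_gap: 1.002
grip_force: 0.0
```

Emit:
step_arm:
  increments: "0 0 0 -0.24;0 0 0 -0.24;0 0 0 -0.24;0 0 0 -0.24"

```text
t: 6.88
tcp_pos: [0.4576, 0.0819, 0.296]
eef_rot: [-0.0, 0.848, 0.53, -0.0]
force: [-0.8, 0.0, -0.3]
finger_gap: 1.001
grip_force: 0.0
```

Run:
```python
from h import *
s=snap('wrist'); save(s,'w2.png'); P=cloud(s)
m=(P[...,2]>.006)&(P[...,2]<.07)&(abs(P[...,0]-.483)<.09)&(abs(P[...,1]-.138)<.11)
hsv=cv2.cvtColor(s['color'],cv2.COLOR_RGB2HSV); m&=(hsv[...,2]>90)
m=m.astype(np.uint8); n,l,st,_=cv2.connectedComponentsWithStats(m); k=1+np.argmax(st[1:,4]); m=l==k
q=P[m]; print(st[k],cv2.minAreaRect(q[:,:2].astype(np.float32)),np.percentile(q[:,2],[1,50,99]).round(4))
c=q[:,:2]-q[:,:2].mean(0); w,V=np.linalg.eigh(c.T@c); a=np.degrees(np.arctan2(V[1,1],V[0,1]))%180; print('axis',a)
e=c@V; mid=(e.max(0)+e.min(0))/2; print('size',np.ptp(e,axis=0),'centre',q[:,:2].mean(0)+V@mid)
cc=q[:,:2].mean(0)+V@mid; go(cc[0],cc[1],.082,a-90)
```

```text
[ 255   66   50  132 5139] ((0.4807588756084442, 0.1368142068386078), (0.15261144936084747, 0.058255668729543686), 61.36806869506836) [0.0195 0.0366 0.0433]
axis 63.01986882551245
size [0.05858967 0.15269613] centre [0.48107008 0.13667507]
tcp [0.4577 0.0819 0.296 ] yaw_y -26.0 t 6.93 | shares [ 0.298 -0.015  1.07 ] turn 0.022 F [-1.1  0.4  0.7] gap 1.000 j [ 0.28  0.17 -0.61  1.98  0.11  1.03 -0.83]
```

View pics/w2.png

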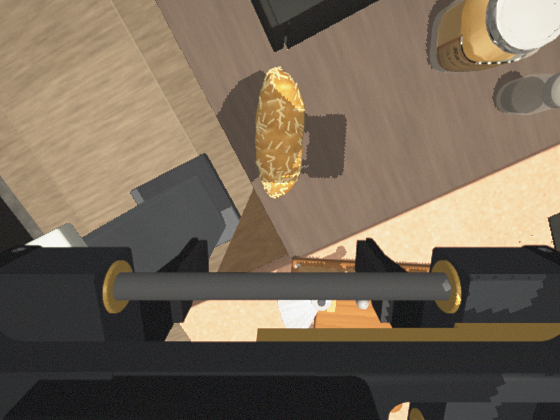

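The stick is at (280,130), 153 x 58 mm and upright, so I grasp it.

Emit:
step_arm:
  increments: "0.3 -0.015 0.5 0.02;0.3 -0.015 0.5 0.02;0.3 -0.015 0.5 0.02;0.3 -0.015 0.5 0.02;0.3 -0.015 0.5 0.02"

```text
t: 7.35
tcp_pos: [0.4805, 0.1379, 0.1949]
eef_rot: [-0.001, 0.851, 0.525, -0.002]
force: [1.0, 0.6, -0.1]
finger_gap: 1.002
grip_force: 0.0
```

Emit:
step_arm:
  increments: "0 0 0.2 0;0 0 0.4 0;0 0 0.5 0;0 0 0.57 0;0 0 0.57 0"

```text
t: 7.77
tcp_pos: [0.4808, 0.1359, 0.0814]
eef_rot: [0.0, 0.852, 0.523, -0.001]
force: [-0.2, -0.7, -0.5]
finger_gap: 1.001
grip_force: 0.0
```

Emit:
step_arm:
  increments: "0 0 0 0;0 0 0 0;0 0 0 0;0 0 0 0;0 0 0 0;0 0 0 0;0 0 0 0;0 0 0 0"
  grip: -1
  newtons: 10

```text
t: 8.43
tcp_pos: [0.4817, 0.1375, 0.083]
eef_rot: [0.0, 0.851, 0.524, 0.0]
force: [-0.7, -2.0, 6.2]
finger_gap: 0.652
grip_force: 10.0
```

Emit:
step_arm:
  increments: "0 0 -0.15 0;0 0 -0.35 0;0 0 -0.55 0;0 0 -0.75 0;0 0 -0.85 0;0 0 -0.85 0"

```text
t: 8.93
tcp_pos: [0.4834, 0.1387, 0.2571]
eef_rot: [0.002, 0.851, 0.524, 0.005]
force: [0.7, 0.3, -0.8]
finger_gap: 0.654
grip_force: 9.9
```

Emit:
step_arm:
  increments: "-0.08 0.05 0 -0.12;-0.16 0.1 0 -0.24;-0.24 0.15 0 -0.37;-0.32 0.2 0 -0.5;-0.4 0.26 0 -0.62;-0.48 0.31 0 -0.74;-0.56 0.36 0 -0.86;-0.64 0.41 0 -0.97;-0.64 0.41 0 -0.97"

```text
t: 9.68
tcp_pos: [0.4963, -0.0183, 0.2504]
eef_rot: [-0.001, 0.597, 0.802, -0.002]
force: [0.7, -0.6, -1.5]
finger_gap: 0.655
grip_force: 9.9
```

Emit:
step_arm:
  increments: "-0.09 -0.02 0 -0.12;-0.19 -0.04 0 -0.24;-0.28 -0.05 0 -0.37;-0.37 -0.07 0 -0.5;-0.46 -0.09 0 -0.62;-0.56 -0.11 0 -0.74;-0.65 -0.13 0 -0.86;-0.745 -0.145 0 -0.97;-0.745 -0.145 0 -0.97;-0.745 -0.145 0 -0.97"

```text
t: 10.52
tcp_pos: [0.5119, -0.1651, 0.2509]
eef_rot: [-0.001, 0.256, 0.967, 0.001]
force: [0.2, 0.4, -1.0]
finger_gap: 0.649
grip_force: 9.9
```

Run:
```python
from h import *
go(.5114,-.1644,.095,60.3)
s=snap('wrist'); save(s,'w3.png')
```

```text
tcp [ 0.5119 -0.1651  0.2509] yaw_y 60.4 t 10.52 | shares [0.002 0.001 0.78 ] turn 0.001 F [ 0.2  0.4 -1. ] gap 0.649 j [ 0.88  0.4  -0.82  1.87  0.34  1.02  0.97]
```

View pics/w3.png

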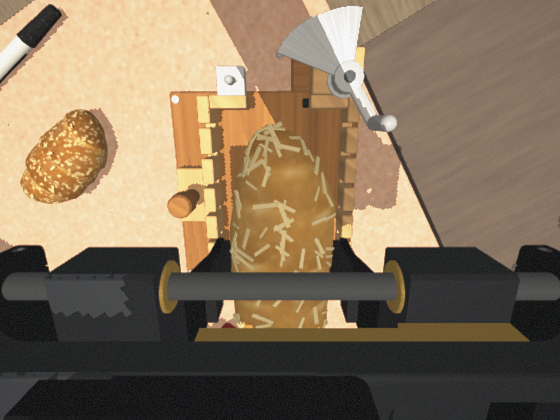

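The stick is centred over the open pocket. The cam now stands open, with the grip at (385,122), and the sesame-type roll is clear of the cradle. I lower the stick.

Emit:
step_arm:
  increments: "0 0 0.2 0;0 0 0.4 0;0 0 0.55 0;0 0 0.65 0;0 0 0.72 0;0 0 0.77 0;0 0 0.77 0;0 0 0.77 0"

```text
t: 11.23
tcp_pos: [0.513, -0.1641, 0.0988]
eef_rot: [0.0, 0.254, 0.967, 0.0]
force: [0.5, -0.2, -0.7]
finger_gap: 0.652
grip_force: 9.9
```

Run:
```python
from h import *
go(.5114,-.1644,.095,60.3)
```

```text
tcp [ 0.513  -0.1641  0.0988] yaw_y 60.6 t 11.23 | shares [ 0.006 -0.005  0.019] turn 0.007 F [ 0.5 -0.2 -0.7] gap 0.652 j [ 0.75  0.6  -0.67  1.99  0.55  0.74  0.79]
```

Emit:
step_arm:
  increments: "0 0 0.01 0;0 0 0.018 0;0 0 0.018 0"

```text
t: 11.48
tcp_pos: [0.5131, -0.1649, 0.0955]
eef_rot: [0.001, 0.254, 0.967, -0.0]
force: [0.3, 0.1, -0.8]
finger_gap: 0.648
grip_force: 9.9
```

Emit:
step_arm:
  increments: "0 0 0 0;0 0 0 0;0 0 0 0;0 0 0 0;0 0 0 0;0 0 -0.1 0;0 0 -0.3 0;0 0 -0.5 0;0 0 -0.7 0;0 0 -0.7 0"
  grip: 0.7

```text
t: 12.32
tcp_pos: [0.5165, -0.1644, 0.2422]
eef_rot: [0.007, 0.254, 0.967, -0.0]
force: [0.8, 1.3, -0.4]
finger_gap: 0.85
grip_force: 0.0
```

Run:
```python
from h import *
s=snap('wrist'); save(s,'w4.png'); P=cloud(s)
# knob target: tool y along cradle y (150.3 or -29.7)
go(.4655,-.245,.24,150.3); go(.4655,-.245,.24,-29.7)
for u,v in []: pass
```

```text
tcp [ 0.5148 -0.1647  0.239 ] yaw_y 60.6 t 12.37 | shares [ 0.017 -0.471 -0.006] turn -1.994 F [-0.  -0.3  0. ] gap 0.851 j [ 0.87  0.42 -0.81  1.88  0.37  0.98  0.95]
tcp [ 0.5148 -0.1647  0.239 ] yaw_y 60.6 t 12.37 | shares [ 0.017 -0.471 -0.006] turn 2.006 F [-0.  -0.3  0. ] gap 0.851 j [ 0.87  0.42 -0.81  1.88  0.37  0.98  0.95]
```

View pics/w4.png

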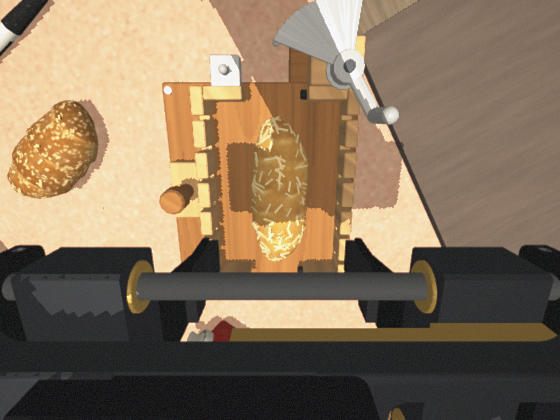

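Emit:
step_arm:
  increments: "0.01 -0.08 0 0.15;0.01 -0.2 0 0.3;0.015 -0.35 0 0.45;0.017 -0.47 0 0.6;0.017 -0.47 0 0.75;0.017 -0.47 0 0.9;0.017 -0.47 0 1;0.017 -0.47 0 1"
  grip: 0.4

```text
t: 13.03
tcp_pos: [0.4625, -0.2449, 0.2336]
eef_rot: [-0.001, 0.605, 0.796, -0.0]
force: [0.1, 0.4, 0.4]
finger_gap: 0.704
grip_force: 0.0
```

Emit:
step_arm:
  increments: "0 0 0 0.15;0 0 0 0.3;0 0 0 0.45;0 0 0 0.6;0 0 0 0.75;0 0 0 0.9;0 0 0 1;0 0 0 1"

```text
t: 13.7
tcp_pos: [0.4629, -0.2445, 0.2339]
eef_rot: [-0.001, 0.863, 0.505, -0.001]
force: [-0.1, 1.3, -0.3]
finger_gap: 0.704
grip_force: 0.0
```

Run:
```python
from h import *
s=snap('wrist'); P=cloud(s)
m=(P[...,2]>.066)&(P[...,2]<.08)&(abs(P[...,0]-.465)<.03)&(abs(P[...,1]+.245)<.03); print('knob',m.sum(),*( (P[m].min(0).round(4),P[m].max(0).round(4)) if m.any() else ()))
go(.4655,-.245,.12,-29.7)
s=snap('top'); P=cloud(s)
m=(P[...,2]>.066)&(P[...,2]<.08)&(abs(P[...,0]-.465)<.03)&(abs(P[...,1]+.245)<.03); print('knob',m.sum())
```

```text
knob 544 [ 0.4527 -0.2606  0.0662] [ 0.4763 -0.2373  0.0759]
tcp [ 0.463  -0.2445  0.2339] yaw_y -29.2 t 13.75 | shares [0.004 0.013 0.57 ] turn 0.011 F [-0.3 -0.6  0.5] gap 0.701 j [ 0.78  0.32 -0.46  1.93  0.18  0.92 -0.28]
knob 0
```

Emit:
step_arm:
  increments: "-0.012 0.015 0.2 0;-0.012 0.015 0.4 0;-0.012 0.015 0.5 0;-0.012 0.015 0.56 0;-0.012 0.015 0.56 0;-0.012 0.015 0.56 0"

```text
t: 14.3
tcp_pos: [0.4652, -0.2484, 0.1228]
eef_rot: [-0.0, 0.863, 0.505, 0.0]
force: [0.2, -0.1, 0.6]
finger_gap: 0.699
grip_force: 0.0
```

Emit:
step_arm:
  increments: "-0.012 0.015 0 0;0 0 0 0;0 0 0 0;0 0 0 0;0 0 0 0;0 0 0 0;0 0 0 0;0 0 0 0;0 0 0 0"
  grip: -1
  newtons: 30

```text
t: 15.05
tcp_pos: [0.4651, -0.2487, 0.1229]
eef_rot: [0.0, 0.864, 0.504, 0.0]
force: [0.7, -0.3, 2.2]
finger_gap: 0.261
grip_force: 30.0
```

Run:
```python
from h import *
go(.5253-.064*.4955,-.1401-.064*.8686,.12,-29.7)
```

```text
tcp [ 0.4651 -0.2487  0.1229] yaw_y -29.4 t 15.05 | shares [ 0.301 -0.006  0.015] turn 0.006 F [ 0.7 -0.3  2.2] gap 0.261 j [ 0.73  0.48 -0.4   2.02  0.29  0.7  -0.37]
```

Emit:
step_arm:
  increments: "0.03 0 0 0;0.06 0 0 0;0.09 0 0 0;0.12 0 0 0;0.15 0 0 0;0.18 0 0 0;0.21 0 0 0;0.24 0 0 0;0.26 0 0 0;0.26 0 0 0"

```text
t: 15.88
tcp_pos: [0.4914, -0.2019, 0.1229]
eef_rot: [0.0, 0.863, 0.505, 0.001]
force: [2.5, -0.9, 3.2]
finger_gap: 0.267
grip_force: 30.0
```

Emit:
step_arm:
  increments: "0.01 0 0 0;0.02 0 0 0;0.03 0 0 0;0.03 0 0 0"

```text
t: 16.22
tcp_pos: [0.4928, -0.1995, 0.1229]
eef_rot: [0.001, 0.864, 0.504, -0.001]
force: [0.1, -4.5, 4.7]
finger_gap: 0.263
grip_force: 30.0
```

Run:
```python
from h import *
go(.5253-.064*.4955,-.1401-.064*.8686,.12,-29.7)
o=bot.get_obs(); p=o['tcp_pos'][:2]-[.5253,-.1401]; print('local',p@[.4955,.8686],p@[-.8686,.4955])
```

```text
tcp [ 0.4928 -0.1995  0.1229] yaw_y -29.5 t 16.22 | shares [ 0.018 -0.006  0.014] turn 0.004 F [ 0.1 -4.5  4.7] gap 0.263 j [ 0.62  0.49 -0.41  2.01  0.29  0.7  -0.48]
local -0.06764118608648571 -0.0012255943612245164
```

Emit:
step_arm:
  increments: "0.01 0 0 0;0.02 0 0 0;0.03 0 0 0;0.03 0 0 0"

```text
t: 16.55
tcp_pos: [0.4949, -0.1959, 0.1229]
eef_rot: [0.001, 0.864, 0.503, -0.002]
force: [-2.4, -9.1, 6.9]
finger_gap: 0.26
grip_force: 30.0
```

Run:
```python
from h import *
go(.4877,-.0575,.25,-29.7)
o=bot.get_obs(); p=o['tcp_pos'][:2]-[.5253,-.1401]; print('local',p@[.4955,.8686],p@[-.8686,.4955])
s=snap('top'); save(s,'t2.png',(180,140,330,270),4)
```

```text
tcp [ 0.4949 -0.1959  0.1229] yaw_y -29.6 t 16.55 | shares [ 0.581 -0.373 -0.639] turn 0.003 F [-2.4 -9.1  6.9] gap 0.260 j [ 0.61  0.49 -0.4   2.    0.3   0.71 -0.49]
local -0.06358302119843218 -0.001223655073060408
```

View pics/t2.png

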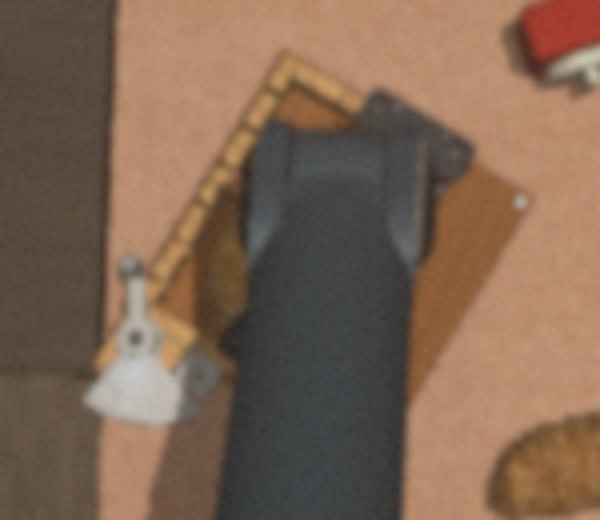

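The halves are pressed together at about 9 N, with the pin at (200,375) against the open cam and the lever at (130,265). I release the knob and go to the lever.

Emit:
step_arm:
  increments: "0 0 0 0;0 0 0 0;0 0 0 0;0 0 0 0;0 0 0 0;0 0 -0.1 0;0 0 -0.3 0;0 0 -0.5 0;0 0 -0.6 0;0 0 -0.6 0"
  grip: 0.1

```text
t: 17.43
tcp_pos: [0.4988, -0.1926, 0.2476]
eef_rot: [0.004, 0.863, 0.504, 0.003]
force: [-0.2, 0.0, -0.0]
finger_gap: 0.553
grip_force: 0.0
```

Emit:
step_arm:
  increments: "0.15 -0.09 0 0.1;0.3 -0.18 0 0.2;0.45 -0.28 0 0.3;0.58 -0.37 0 0.4;0.58 -0.37 0 0.5;0.58 -0.37 0 0.6;0.58 -0.37 0 0.7;0.58 -0.37 0 0.7;0.58 -0.37 0 0.7"

```text
t: 18.18
tcp_pos: [0.4883, -0.055, 0.2419]
eef_rot: [-0.0, 0.968, 0.252, -0.001]
force: [0.2, 0.0, -0.2]
finger_gap: 0.548
grip_force: 0.0
```

Run:
```python
from h import *
s=snap('wrist'); save(s,'w5.png'); P=cloud(s)
m=(P[...,2]>.098)&(P[...,2]<.125)&(abs(P[...,0]-.487)<.03)&(abs(P[...,1]+.058)<.03); print('grip cloud',m.sum(),P[m].min(0).round(4),P[m].max(0).round(4))
go(.4882,-.0575,.145)
```

```text
grip cloud 239 [ 0.4808 -0.0634  0.0983] [ 0.4935 -0.0506  0.1141]
tcp [ 0.4884 -0.0551  0.242 ] yaw_y -60.8 t 18.23 | shares [-0.006  0.01   0.485] turn 0.000 F [-0.5 -0.2  0.7] gap 0.552 j [ 0.4   0.26 -0.44  2.    0.14  0.92 -1.17]
```

View pics/w5.png

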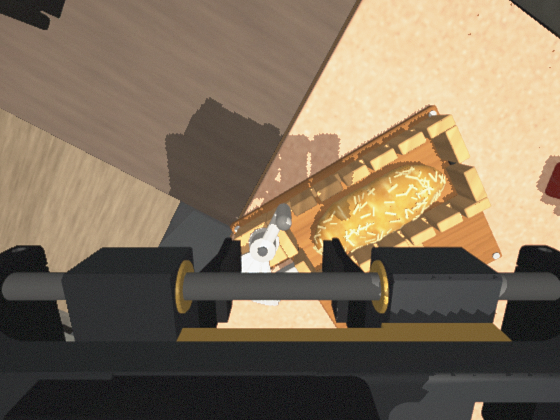

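The stick is in the pocket at (385,205), the halves are nearly closed, and the grip is at (285,215).

Emit:
step_arm:
  increments: "-0.008 0.007 0.2 0;-0.008 0.007 0.4 0;-0.008 0.007 0.48 0;-0.008 0.007 0.48 0;-0.008 0.007 0.48 0"

```text
t: 18.65
tcp_pos: [0.4877, -0.0573, 0.1461]
eef_rot: [-0.001, 0.968, 0.251, -0.001]
force: [0.5, -0.5, 0.2]
finger_gap: 0.548
grip_force: 0.0
```

Emit:
step_arm:
  increments: "0 0 0 0;0 0 0 0;0 0 0 0;0 0 0 0;0 0 0 0;0 0 0 0;0 0 0 0;0 0 0 0;0 0 0 0"
  grip: -1
  newtons: 25

```text
t: 19.4
tcp_pos: [0.4881, -0.0573, 0.1469]
eef_rot: [0.0, 0.968, 0.251, 0.0]
force: [-1.6, -0.1, 3.6]
finger_gap: 0.142
grip_force: 25.0
```

Run:
```python
from h import *
go(.487,-.0575,.145)
o=bot.get_obs(); q=o['eef_rot']; M=R.from_quat([q[1],q[2],q[3],q[0]]).as_matrix(); p=o['tcp_pos'][:2]; c=np.array([.4425,-.058])
a0=np.degrees(np.arctan2(*(p-c)[::-1])); print(a0,np.linalg.norm(p-c))
for a in range(10,110,10):
    r=np.radians(a); w=c+.045*np.array([np.cos(r),np.sin(r)])-p; print(a,(M.T@[*w,0]/.2).round(3))
```

```text
tcp [ 0.4881 -0.0573  0.1469] yaw_y -60.9 t 19.40 | shares [-0.005 -0.002  0.01 ] turn 0.000 F [-1.6 -0.1  3.6] gap 0.142 j [ 0.36  0.39 -0.4   2.08  0.23  0.71 -1.26]
0.9238699182805735 0.045613805375605936
10 [ 0.012 -0.034 -0.   ]
20 [ 0.021 -0.072 -0.   ]
30 [ 0.024 -0.111 -0.   ]
40 [ 0.02 -0.15 -0.  ]
50 [ 0.009 -0.188 -0.   ]
60 [-0.008 -0.223 -0.   ]
70 [-0.031 -0.255 -0.   ]
80 [-0.059 -0.282 -0.   ]
90 [-0.092 -0.304 -0.   ]
100 [-0.128 -0.32  -0.   ]
```

Emit:
step_arm:
  increments: "0.012 -0.034 0 -0.1;0.021 -0.072 0 -0.2;0.024 -0.111 0 -0.3;0.02 -0.15 0 -0.4;0.009 -0.188 0 -0.5;0.009 -0.188 0 -0.5"

```text
t: 19.9
tcp_pos: [0.4735, -0.0232, 0.1472]
eef_rot: [0.001, 0.899, 0.437, 0.003]
force: [4.8, 1.0, -3.0]
finger_gap: 0.143
grip_force: 25.0
```

Run:
```python
from h import *
go(.487,-.0575,.145)
o=bot.get_obs(); q=o['eef_rot']; M=R.from_quat([q[1],q[2],q[3],q[0]]).as_matrix(); p=o['tcp_pos'][:2]; c=np.array([.4425,-.058])
a0=np.degrees(np.arctan2(*(p-c)[::-1])); print(a0,np.linalg.norm(p-c))
for a in range(50,106,6):
    r=np.radians(a); w=c+.045*np.array([np.cos(r),np.sin(r)])-p; print(a,(M.T@[*w,0]/.2).round(3))
```

```text
tcp [ 0.4735 -0.0232  0.1472] yaw_y -38.2 t 19.90 | shares [-0.093  0.159  0.011] turn 0.000 F [ 4.8  1.  -3. ] gap 0.143 j [ 0.38  0.39 -0.51  2.12  0.29  0.7  -0.99]
48.26677907426152 0.0465703249830753
50 [-0.008 -0.007 -0.   ]
56 [-0.008 -0.031 -0.   ]
62 [-0.011 -0.054 -0.   ]
68 [-0.016 -0.077 -0.   ]
74 [-0.024 -0.099 -0.001]
80 [-0.034 -0.121 -0.001]
86 [-0.046 -0.141 -0.001]
92 [-0.06  -0.16  -0.001]
98 [-0.077 -0.177 -0.001]
104 [-0.094 -0.192 -0.001]
```

Emit:
step_arm:
  increments: "-0.004 -0.03 0 -0.1;-0.006 -0.053 0 -0.2;-0.012 -0.076 0 -0.3;-0.02 -0.098 0 -0.4;-0.03 -0.12 0 -0.5;-0.042 -0.14 0 -0.6;-0.057 -0.159 0 -0.6;-0.065 -0.167 0 -0.6;-0.065 -0.167 0 -0.6"

```text
t: 20.65
tcp_pos: [0.4413, -0.0104, 0.1475]
eef_rot: [0.001, 0.773, 0.634, 0.006]
force: [8.6, 6.1, -8.3]
finger_gap: 0.141
grip_force: 25.0
```

Run:
```python
from h import *
go(.487,-.0575,.145)
p=bot.get_obs()['tcp_pos'][:2]; c=np.array([.4425,-.058])
print(np.degrees(np.arctan2(*(p-c)[::-1])),np.linalg.norm(p-c))
```

```text
tcp [ 0.4413 -0.0104  0.1475] yaw_y -11.3 t 20.65 | shares [-0.186  0.27   0.014] turn 0.000 F [ 8.6  6.1 -8.3] gap 0.141 j [ 0.47  0.36 -0.64  2.19  0.34  0.68 -0.6 ]
91.39700241200764 0.04757325490495177
```

Emit:
step_arm:
  increments: "0 0 0 0;0 0 0 0;0 0 0 0;0 0 0 0;0 0 0 0;0 0 -0.1 0;0 0 -0.3 0;0 0 -0.5 0;0 0 -0.7 0;0 0 -0.7 0"
  grip: 0.2

```text
t: 21.48
tcp_pos: [0.4406, -0.0124, 0.2934]
eef_rot: [0.005, 0.774, 0.633, 0.004]
force: [1.1, -0.1, -0.5]
finger_gap: 0.601
grip_force: 0.0
```

Emit:
step_arm:
  increments: "0.3 0.1 -0.1 0;0.3 0.1 -0.1 0;0.3 0.1 -0.1 0;0.3 0.1 -0.1 0"

```text
t: 21.82
tcp_pos: [0.4686, 0.0427, 0.3067]
eef_rot: [0.0, 0.773, 0.634, 0.0]
force: [-0.4, 0.1, -0.0]
finger_gap: 0.6
grip_force: 0.0
```

Run:
```python
from h import *
go(.487,-.0575,.145)
s=snap('wrist'); save(s,'w6.png'); P=cloud(s)
m=(P[...,2]>.098)&(P[...,2]<.125)&(abs(P[...,0]-.442)<.04)&(abs(P[...,1]+.014)<.03); print('grip',m.sum(),P[m].min(0).round(4),P[m].max(0).round(4))
m=(P[...,2]>.067)&(P[...,2]<.08)&(abs(P[...,0]-.4935)<.025)&(abs(P[...,1]+.196)<.025); 
if m.any(): k=(P[m].min(0)+P[m].max(0))/2; print('knob',m.sum(),k, (k[:2]-[.5253,-.1401])@[.4955,.8686])
```

```text
tcp [0.4686 0.0427 0.3067] yaw_y -11.3 t 21.82 | shares [-0.474  0.188  0.809] turn 0.000 F [-0.4  0.1 -0. ] gap 0.600 j [ 0.51  0.19 -0.77  1.95  0.15  1.06 -0.53]
grip 150 [ 0.4348 -0.0207  0.0982] [ 0.4475 -0.0077  0.1133]
```

View pics/w6.png

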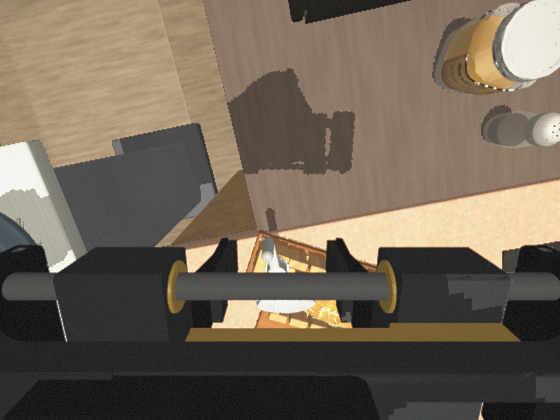

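The lever grip at (268,245) stands at about 92° world, which is its stop. I check the jaw and stick numerically from the top camera.

Run:
```python
from h import *
s=snap('top'); P=cloud(s); L=np.stack([(P[...,:2]-[.5253,-.1401])@[.4955,.8686],(P[...,:2]-[.5253,-.1401])@[-.8686,.4955],P[...,2]],-1)
m=(L[...,2]>.062)&(L[...,2]<.085)&(abs(L[...,0]+.064)<.03)&(abs(L[...,1])<.03); print('knob',m.sum(),L[m].mean(0).round(4),L[m].min(0).round(3),L[m].max(0).round(3))
hsv=cv2.cvtColor(s['color'],cv2.COLOR_RGB2HSV)
m=(abs(L[...,0])<.034)&(abs(L[...,1])<.088)&(L[...,2]>.03)&(L[...,2]<.075)
q=L[m]; print('stick',m.sum(),np.percentile(q,[2,50,98],axis=0).round(3)); print(cv2.minAreaRect(q[:,:2].astype(np.float32)))
```

```text
knob 65 [-0.0643 -0.0002  0.074 ] [-0.076 -0.011  0.063] [-0.053  0.011  0.082]
stick 1095 [[-0.032 -0.068  0.034]
 [-0.006  0.007  0.05 ]
 [ 0.02   0.084  0.071]]
((-0.005323177203536034, 0.00529412180185318), (0.05705547332763672, 0.1650422215461731), 0.7798764109611511)
```

```bash
python3 -c "
from cell import finish_job
print(finish_job())"
```

```text
the job is handed in; nothing more can be done
None
```

The job is handed in, with no verdict returned. My last measurements put the stick flat in the pocket about 6 mm off centre, the jaw closed to within about 1 mm, and the cam lever locked at its stop. The arm was clear, no other item was touched as far as I saw, and it took about 22 s.

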